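# Hook the finishing tray home into its bay and latch it

### The job

Hook a fingertip behind the far lip of the steel tray and drag it along the bench into its timber bay until you feel it meet the stop bar, and hold it pressed there with about 10 N for a second, never ramming it. Then let go, swing the turn-button round behind the tray, press it against the lip with about 10 N for a second so the tray is trapped on the stop, and leave it there. Slide the tray flat, without pinching or lifting it, keep its contents in it, and leave the other things on the bench alone.

Things in the scene. Friction and masses are not known exactly. Their poses are not given: they have to be found in the camera images.
- tray: Dark sheet-steel tray, loose, flat on the bench, 0.5 to 1 kg; 130 (x) by 200 (y) mm over its lip, 50 mm high. Box below the lip 114 x 184 mm, walls and floor 4 mm. Origin: centre of the underside; x to the far lip, z up. Holds a cork block and a wooden patch, none above the lip. Dragging it takes 2 to 6 N (differs each start), which comes on top of what it presses on the stop.
- far_lip (a point): Middle of the outer edge of the tray's far lip (the side away from the stop): tray x = 65 mm, 47 mm above the bench. The lip runs all round, 8 mm out from the wall, 44 to 50 mm above the bench. A fingertip comes down beyond it and pulls against it towards tray -x. Axes as the tray's.
- bay: Pale timber bay fixed to the bench: two rails 56 mm high, 12 mm thick, inner faces at y = +-107 mm from x = -52 to 60 mm, then flaring to +-131 mm at x = 115 mm. Origin on the bench midway between the rails; x points out of the bay to the far side, y to the turn-button's side, z up. The tray starts beyond the mouth, its centre at x = 177 to 212 mm, up to 10 mm sideways and 0.1 rad askew.
- bay_middle (a point): A point on the bench fixed to the bay at bay x = 50 mm; axes as the bay's. A rigid wooden stop bar 54 mm high lies across between the rails; it was set by hand, its face anywhere from bay x = -30 to 0 mm, and is not measured: find it by feel. With the near lip on it, the tray's origin lies within 15 mm of this point along x (far lip at bay x = 100 to 130 mm).
- keeper: Wooden foot with a steel pivot post, fixed to the bench beside the bay mouth, carrying the turn-button. Origin on the bench under the pivot axis, at bay x = 145, y = 155 mm; axes as the bay's. Foot 60 x 24 mm (x, y), 22 mm high, from 47 mm before to 13 mm beyond the pivot; post and button hub 22 mm diameter, up to 52 mm high.
- latch (a joint): Turn-button: angle of the flat dark steel bar turning level on the keeper's pivot. 0 = pointing along bay +x; grows clockwise seen from above; 1.57 = along bay -y, across behind the tray. It meets the lip of a tray that is home with the end of its flank at about 1.6 to 1.95 (turns on to 2.1 if nothing is there). Starts at -0.4 to 0, stays where left; about 1 N at its end moves it.
- latch_pivot (a point): On the turn-button's pivot axis, 39 mm above the bench; x axis along the bar to its end, z up.
- latch_end (a point): Middle of the free end of the turn-button's bar, 110 mm from the pivot, 39 mm above the bench; axes as the pivot's. The bar is 14 mm wide and reaches from 30 to 48 mm above the bench; room is free beside and above it.
- cork_block: Cork sanding block 55 x 85 x 28 mm lying in the tray. Origin: centre of its underside.
- veneer_patch: Wooden patch 50 x 60 x 12 mm lying in the tray. Origin: centre of its underside.
- glue: White glue bottle, 60 mm diameter, 150 mm high, standing on the bench; leave alone. Origin: centre of its underside.
- iron: Veneer iron with a steel sole 160 x 75 mm and a wooden handle, 105 mm high; leave alone. Origin: centre of its underside.
- offcut: Wood offcut 160 x 70 x 45 mm; leave alone. Origin: centre of its underside.
Things that resemble listed ones, but are neither listed nor needed, are in the scene too. Of the things that look like the veneer_patch, take the one that is farthest from the robot's base at the start.

How it is judged:
By the outcome, as a careful person would: the job done as asked, in the order asked, and still so for the second after the job is handed in, with the robot touching nothing.
It also fails if it takes over 72 s, if anything falls off the work surface, if the arm or the gripper's body presses on something with over 40 N, if the wrist force passes 120 N, or if a joint passes its speed limit or range.

### The arm

A 6-joint arm with a two-finger parallel gripper is mounted at the origin on the work surface. World frame = base frame: x ahead of the robot, y to its left, z up, the work surface at z = 0. Lengths are in mm, angles in rad, forces in N, time in s.
With the tool pointing down it reaches from about 325 to 900 mm from the base axis. Payload 6.1 kg.
Tool frame: the origin (TCP) lies at the very end of the fingers, on their centre line; the grasp point (between the pads) lies 19 mm behind it; z points along the fingers, y is the line along which they close (so a half turn about z gives the same grasp; the last joint's range is limited). The gripper opens to 85 mm and grips with 20 to 120 N. Pads are 22 mm wide; open, the fingers measure 114 mm over their backs; the gripper's body (76 mm by 85 mm) begins 54 mm behind the grasp point. The pads swing forward as they close: fully open they stand 13 mm farther back than shut.
Start: joints at [-0.126, 0.22, 1.526, -0, 1.395, -0.126], TCP at [624.993, -0.003, 231.3] pointing down, gripper open.
Joint ranges: [-2.98, 2.98], [-0.91, 2.08], [0.09, 2.57], [-1.24, 4.39], [0.2, 2.65], [-2.68, 2.68]. Speed limits (rad/s): [2.57, 2.57, 3.01, 3.14, 3.14, 3.14].

### API

Orientations are given as a unit quaternion [x, y, z, w].
In Python, from workcell import r gives the robot as it stands.
- The arm moves only by the tool servo_tool, never from a script. Its argument "targets" is a list of rows, each a list of 6 numbers: the shift along the tool's x, y, z in cm, then the turn, a rotation vector about the tool's x, y, z in degrees. A call has 1 to 8 rows; each row is the pose to reach, as a shift and turn from the pose commanded when the call began, along the tool's axes at that moment; what a row does not reach only later rows make up. A row lasts 1/12 s, in which the tool goes at most 41.7 mm and 7.16 degrees, less where a joint would pass 70% of its speed; a pose out of reach is approached as far as the arm can. A call with a gripper value outside its range is refused whole. "gripper" is the finger opening in cm, from 0 to 8.54, set as the call begins (left out, the last holds). The fingers move at their own pace and stop on an object; "newtons" is the grip in N (left out, the last holds). Time passes only in rows, so rows that repeat a pose let the fingers close. It gives the time, the measured TCP pose, the force, the opening and the grip force at its end, in the units of the state.
- r.observe(): the state, without advancing time (a new reading comes with each control period).
- r.camera(name): name is "scene" or "side" or "wrist"; returns the picture (480x640x3 uint8, red, green, blue); there is no depth.
- r.camera_info(name): a dict with "mtx" (3x3 intrinsics, pixels), "pose" (4x4, takes a point from camera to world coordinates). Camera axes: x right, y up, looking along -z (the intrinsics and any distortion apply to the point x, -y, -z); pixel columns grow to the right and rows downward; lengths in mm; the calibration is good to about 2 mm. The wrist camera is an equidistant fisheye: a pixel r from the principal point sees the ray r / f radians off the axis. A picture is of the moment at which its call begins: read the wrist's pose just before it. camera_info takes no time and is no camera call; for the wrist camera it gives the pose at the moment of the call.
- r.hand_in(): hands the job in; it is judged then, once.
The state is a dict: "clock": time; "joints": joint angles; "qvel": joint speeds; "tau": joint torques, N m; "tcp_pos": TCP position; "tcp_rot": TCP orientation; "ft_force": force on the tool from outside, world axes, zero at the start; "moment": the same for the moment, N m; "gripper_width": finger opening in mm; "grip_force": force on a finger pad.
Only numpy, scipy, OpenCV 4.12 (cv2) and the standard library are available. Lean on these libraries where they do the work, as an engineer would, in place of code of your own. Each camera call takes 0.05 s, during which the arm holds its last target. There are 200 camera calls.

## Working session

There is one attempt and no reset: what is moved stays moved. The work goes in short steps, Python scripts to look and compute and a tool call to move; the robot and the scene stay as the last step left them, time stands still between calls to the robot, and variables do not carry over. Pictures are saved under pics/ and viewed, at most 10 in all, crops included, and the job is handed in when it is done.

Besides the shell and the picture viewer there is one more tool, called after "Emit:" as name(argument=value, ...) on one line, values as JSON. servo_tool: Moves the arm, as the interface text tells. Its arguments: {"type":"object","properties":{"targets":{"type":"array","items":{"type":"array","items":{"type":"number"}}},"gripper":{"type":"number"},"newtons":{"type":"number"}},"required":["targets"]}

```bash
ls; mkdir -p pics; python3 - <<'E'
from workcell import r
import cv2
s=r.observe(); print(s['clock'],s['tcp_pos'],s['tcp_rot'],s['ft_force'])
for n in ['scene','side','wrist']:
    cv2.imwrite(f'pics/{n}0.png',r.camera(n)[:,:,::-1]); c=r.camera_info(n); print(n,c)
E
```

```text
pics
0.0 [6.24407130e+02 6.43858288e-02 2.30214018e+02] [ 7.07112517e-01  7.07100398e-01 -5.83266447e-04 -7.58757171e-04] [ 0.1920149  -0.28001067 -0.62295662]
scene {'mtx': array([[520.809254  ,   0.        , 320.35338641],
       [  0.        , 520.809254  , 238.28240028],
       [  0.        ,   0.        ,   1.        ]]), 'pose': array([[ 7.05453730e-01, -5.28899730e-01,  4.71805162e-01,
         1.05482021e+03],
       [ 7.08686737e-01,  5.35688704e-01, -4.59130396e-01,
        -4.97877341e+02],
       [-9.90675311e-03,  6.58257311e-01,  7.52727819e-01,
         9.36658909e+02],
       [ 0.00000000e+00,  0.00000000e+00,  0.00000000e+00,
         1.00000000e+00]])}
side {'mtx': array([[484.7166869 ,   0.        , 317.80200792],
       [  0.        , 484.7166869 , 237.30011563],
       [  0.        ,   0.        ,   1.        ]]), 'pose': array([[-9.12568862e-01,  2.55857332e-01, -3.18990749e-01,
         2.39349435e+01],
       [-4.08419787e-01, -5.31588422e-01,  7.42028994e-01,
         1.05916584e+03],
       [ 2.02817700e-02,  8.07434688e-01,  5.89608238e-01,
         8.94094886e+02],
       [ 0.00000000e+00,  0.00000000e+00,  0.00000000e+00,
         1.00000000e+00]])}
wrist {'mtx': array([[371.64829954,   0.        , 321.41506831],
       [  0.        , 371.64829954, 237.87305401],
       [  0.        ,   0.        ,   1.        ]]), 'pose': array([[ 9.99997128e-01, -4.48639977e-04,  2.35422881e-03,
         6.25829296e+02],
       [-3.22291105e-04,  9.48224912e-01,  3.17599452e-01,
         8.16044240e+01],
       [-2.37482622e-03, -3.17599299e-01,  9.48222044e-01,
         3.74006265e+02],
       [ 0.00000000e+00,  0.00000000e+00,  0.00000000e+00,
         1.00000000e+00]])}
```

View pics/scene0.png

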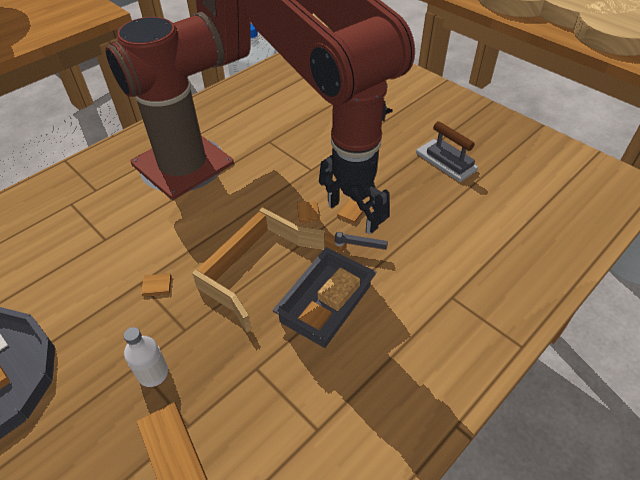

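View pics/side0.png

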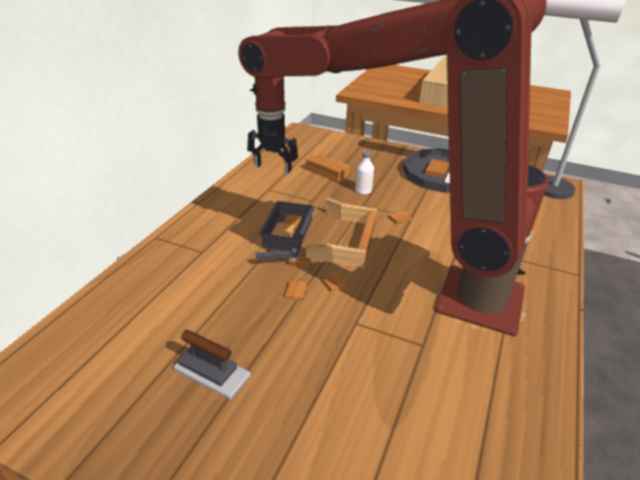

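The scene view shows the tray (about 325,295), the bay to its left, the keeper at about (340,240) with its bar pointing right to (387,244). The glue bottle, offcut and iron are well clear. I'll enlarge both views to pick corners.

```bash
python3 - <<'E'
import cv2
a=cv2.imread('pics/scene0.png')[190:360,185:405]; cv2.imwrite('pics/sc.png',cv2.resize(a,None,fx=3.5,fy=3.5,interpolation=cv2.INTER_CUBIC))
a=cv2.imread('pics/side0.png')[190:280,245:390]; cv2.imwrite('pics/si.png',cv2.resize(a,None,fx=5,fy=5,interpolation=cv2.INTER_CUBIC))
E
```

```text
(no output)
```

View pics/sc.png

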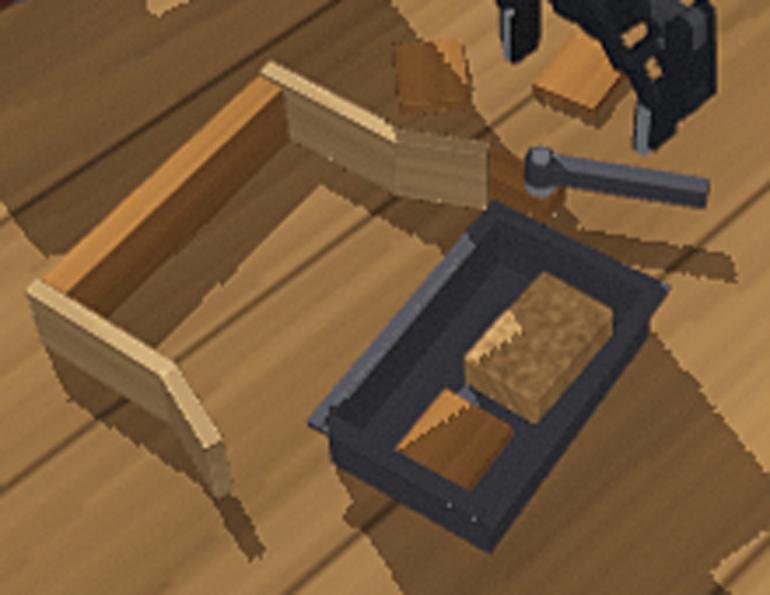

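View pics/si.png

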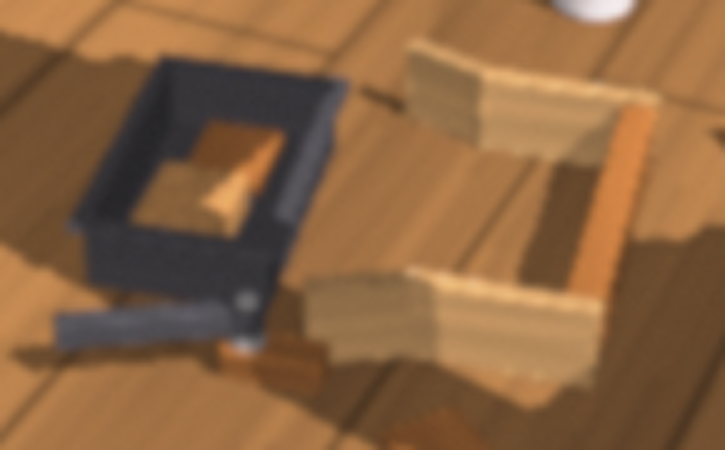

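Scene crop: tray lip corners at (493,203), (668,290), (312,425) and roughly (488,512); hub at (541,155), bar end at (708,185). Side crop: lip corners at (165,58), (347,85), (75,225); hub at (246,300), bar end at (57,330). The crops also show the rail tops.

```bash
cat > h.py <<'E'
import numpy as np
from workcell import r
def ray(n,uv,info=None):
    c=info or r.camera_info(n); K=c['mtx']; P=c['pose']
    x=(uv[0]-K[0,2])/K[0,0]; y=(uv[1]-K[1,2])/K[1,1]
    if n=='wrist':
        t=np.hypot(x,y); k=np.sin(t)/max(t,1e-9); d=np.array([x*k,-y*k,-np.cos(t)])
    else: d=np.array([x,-y,-1.])
    d=P[:3,:3]@d; return P[:3,3],d/np.linalg.norm(d)
def plane(n,uv,z,info=None):
    o,d=ray(n,uv,info); return o+d*(z-o[2])/d[2]
def tri(a,b):
    (o1,d1),(o2,d2)=a,b
    A=np.c_[d1,-d2]; s=np.linalg.lstsq(A,o2-o1,rcond=None)[0]
    p,q=o1+s[0]*d1,o2+s[1]*d2; return (p+q)/2,np.linalg.norm(p-q)
E
python3 - <<'E'
from h import *
np.set_printoptions(precision=1,suppress=True)
pts={'tTop(-x,+y)':((493,203),(275,250),50),'tRight(+x+y)':((668,290),(75,225),50),'tLeft(-x-y)':((312,425),(347,85),50),'tBot(+x-y)':((488,512),(165,58),50),
'hub':((541,155),(246,300),52),'barend':((708,185),(57,330),48),
'railB_end':((268,65),(603,298),56),'railB_kink':((395,133),(408,270),56),'railB_fl':((488,143),(305,282),56),
'railA_end':((35,287),(655,97),56),'railA_kink':((165,365),(485,72),56),'railA_fl':((212,440),(412,42),56)}
for k,(a,b,z) in pts.items():
    a=np.array(a)/3.5+[185-.36,190-.36]; b=np.array(b)/5+[245-.4,190-.4]
    p,g=tri(ray('scene',a),ray('side',b)); print(k,p,round(g,1),plane('scene',a,z)[:2],plane('side',b,z)[:2])
E
```

```text
tTop(-x,+y) [525.3  31.1  49.6] 2.9 [526.8  31.5] [524.   30.4]
tRight(+x+y) [647.1  57.4  46.6] 7.2 [651.7  57.2] [641.7  59.3]
tLeft(-x-y) [ 565.5 -159.    43.7] 3.2 [ 570.5 -160.7] [ 560.4 -151.4]
tBot(+x-y) [ 682.2 -129.7   49.4] 0.8 [ 682.8 -129.8] [ 681.4 -129.1]
hub [519.   81.8  50. ] 2.8 [521.5  81.1] [516.8  83.1]
barend [608.3 143.6  41.9] 4.4 [613.2 140.4] [602.4 148.9]
railB_end [333.9   5.   58.4] 7.7 [336.    7.6] [332.3  -1.7]
railB_kink [442.8  24.3  57.3] 1.5 [442.7  25.4] [443.  22.]
railB_fl [491.8  60.5  57.3] 2.5 [492.2  61.8] [491.6  58.1]
railA_end [ 375.3 -216.1   54.3] 4.4 [ 378.9 -215.9] [ 373.3 -216.1]
railA_kink [ 481.9 -196.1   56.5] 1.3 [ 480.9 -196.2] [ 482.6 -196.2]
railA_fl [ 540.3 -209.8   55.6] 0.7 [ 540.9 -209.8] [ 539.9 -209.6]
```

Both views agree with the text: lip about 49 mm, rails about 57, hub about 50. Fitted values:

| Item | World value |
|---|---|
| Bay origin | about (403, -96), yaw 0.178 |
| Keeper, predicted | (518.6, 81.7) |
| Keeper, seen | (519, 82) |
| Tray centre | about (605, -50), yaw about 0.2 |
| Latch angle | about -0.43 |

Next I move beyond the far lip.

Emit:
servo_tool(targets=[[-0.4,1,1,7,0,0],[-0.8,2,2.5,0,0,14],[-1.2,3,4,0,0,21],[-1.6,4,5.5,0,0,28],[-2,5,7,0,0,35],[-2.4,6,8.5,0,0,42],[-2.8,7,9.5,0,0,49],[-3.1,7.4,10,0,0,56]], gripper=5, newtons=40)

```text
clock: 0.82
tcp_pos: [698.5, -31.2, 128.4]
tcp_rot: [0.938, 0.347, -0.002, -0.001]
ft_force: [-0.7, -0.6, -0.1]
gripper_width: 50.1
grip_force: 0.0
```

Emit:
servo_tool(targets=[[0,0,0,0,0,7],[0,0,0,0,0,14],[0,0,0,0,0,21],[0,0,0,0,0,23.5],[0,0,0,0,0,23.5]])

```text
clock: 1.23
tcp_pos: [698.7, -31.0, 130.7]
tcp_rot: [0.989, 0.151, -0.001, -0.0]
ft_force: [0.8, -0.9, 0.7]
gripper_width: 50.1
grip_force: 0.0
```

```bash
python3 - <<'E'
from h import *
import cv2,pickle
s=r.observe(); print(s['tcp_pos'],s['tcp_rot'],s['ft_force'],s['joints'])
ci=r.camera_info('wrist'); im=r.camera('wrist'); pickle.dump(ci,open('w1.pkl','wb'))
cv2.imwrite('pics/w1.png',im[:,:,::-1])
cv2.imwrite('pics/s1.png',r.camera('scene')[:,:,::-1])
E
```

```text
[698.68651226 -30.96743509 130.65841917] [ 9.88572147e-01  1.50744732e-01 -9.54061983e-04 -4.75432201e-04] [ 0.7961877  -0.94215362  0.69308335] [-1.57074815e-01  4.74809581e-01  1.39735594e+00  3.42030647e-04
  1.27153387e+00  1.11097702e+00]
```

View pics/w1.png

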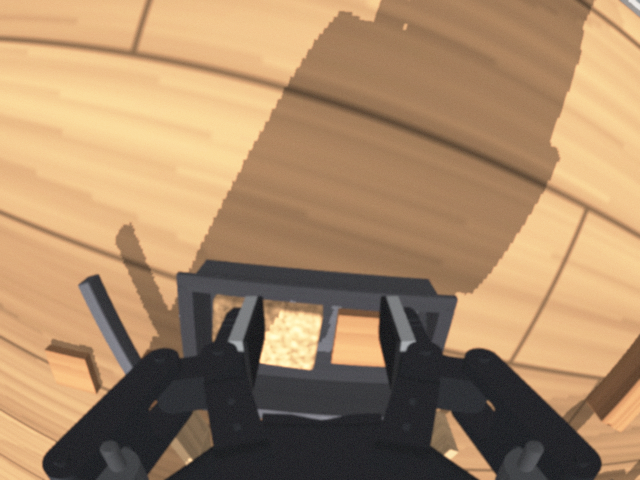

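The wrist view shows the far lip's outer edge from (180,273) to (455,297), and the free end of the bar at about (91,281). The fingers stand just beyond the lip in the approach direction.

```bash
python3 - <<'E'
from h import *
import pickle
ci=pickle.load(open('w1.pkl','rb')); np.set_printoptions(precision=1,suppress=True)
a=plane('wrist',(180,274),50,ci);b=plane('wrist',(455,298),50,ci)
m=(a+b)/2; yaw=np.arctan2(-(a-b)[0],(a-b)[1]); print(a,b,np.linalg.norm(a-b),m,yaw)
for p in [(81,284),(101,277)]: print(plane('wrist',p,48,ci))
s=r.observe(); from scipy.spatial.transform import Rotation as R
print(R.from_quat(s['tcp_rot']).as_matrix(), np.array(s['tcp_pos'])-m)
E
```

```text
[651.   56.9  50. ] [ 690.9 -133.4   50. ] 194.41311750556926 [670.9 -38.2  50. ] 0.20638998746119566
[611.2 141.4  48. ]
[624.7 122.1  48. ]
[[ 1.   0.3 -0. ]
 [ 0.3 -1.   0. ]
 [-0.  -0.  -1. ]] [27.8  7.2 80.9]
```

Tool yaw is 0.30, so I trim by 6.4° and then lower to z = 30.

Emit:
servo_tool(targets=[[0,0,2,0,0,3.5],[0,0,4,0,0,6.4],[0,0,6,0,0,6.4],[0,0,8,0,0,6.4],[0,0,9.4,0,0,6.4],[0,0,10,0,0,6.4],[0,0,10,0,0,6.4]])

```text
clock: 1.92
tcp_pos: [697.5, -30.7, 29.1]
tcp_rot: [0.995, 0.096, -0.002, -0.001]
ft_force: [-0.1, -1.0, 0.2]
gripper_width: 49.7
grip_force: 0.0
```

Emit:
servo_tool(targets=[[-0.2,0,0,0,0,0],[-0.5,0,0,0,0,0],[-0.8,0,0,0,0,0],[-1.1,0,0,0,0,0],[-1.4,0,0,0,0,0],[-1.6,0,0,0,0,0],[-1.8,0,0,0,0,0],[-2.0,0,0,0,0,0]])

```text
clock: 2.58
tcp_pos: [679.9, -34.9, 31.8]
tcp_rot: [0.995, 0.096, 0.001, -0.0]
ft_force: [3.6, 0.6, -0.8]
gripper_width: 50.3
grip_force: 1.6
```

Contact felt, about 3.6 N. Now drag, easing sideways toward the bay's middle.

Emit:
servo_tool(targets=[[-0.5,0.05,0,0,0,0],[-1.1,0.1,0,0,0,0],[-1.7,0.17,0,0,0,0],[-2.3,0.23,0,0,0,0],[-2.9,0.29,0,0,0,0],[-3.5,0.35,0,0,0,0],[-4.1,0.41,0,0,0,0],[-4.6,0.46,0,0,0,0]])

```text
clock: 3.25
tcp_pos: [634.8, -48.3, 31.8]
tcp_rot: [0.995, 0.096, 0.0, -0.0]
ft_force: [4.3, 1.6, 1.1]
gripper_width: 49.9
grip_force: 2.5
```

Emit:
servo_tool(targets=[[-0.5,0.05,0,0,0,0],[-1.1,0.1,0,0,0,0],[-1.7,0.17,0,0,0,0],[-2.3,0.23,0,0,0,0],[-2.9,0.29,0,0,0,0],[-3.5,0.35,0,0,0,0],[-4.0,0.38,0,0,0,0],[-4.3,0.38,0,0,0,0]])

```text
clock: 3.92
tcp_pos: [593.3, -60.4, 31.8]
tcp_rot: [0.995, 0.096, -0.0, -0.0]
ft_force: [4.2, 1.4, 1.3]
gripper_width: 50.0
grip_force: 2.5
```

```bash
python3 - <<'E'
from h import *
import cv2,pickle
s=r.observe(); print(s['tcp_pos'],s['ft_force'])
ci=r.camera_info('scene'); im=r.camera('scene')
a=im[150:330,190:440]; cv2.imwrite('pics/s2.png',cv2.resize(a,None,fx=3,fy=3,interpolation=cv2.INTER_CUBIC)[:,:,::-1])
E
```

```text
[593.26240669 -60.36866824  31.81714907] [4.16850561 1.40191624 1.29319651]
```

View pics/s2.png

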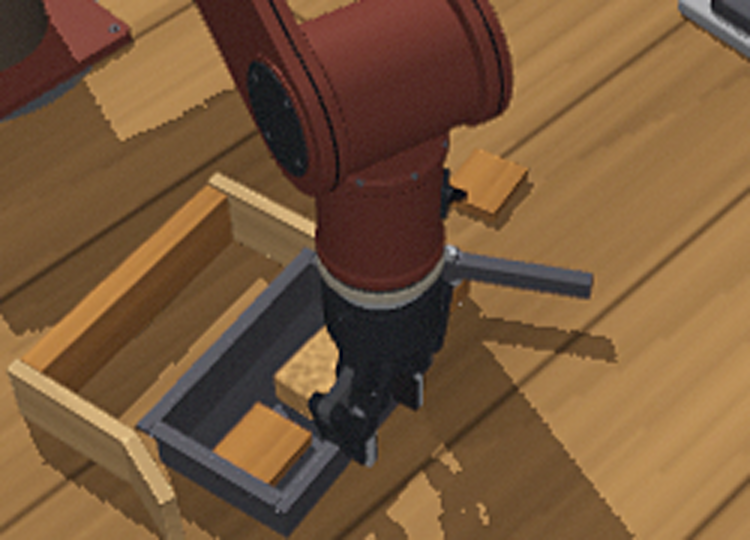

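The tray is now at the mouth, with its near-left lip corner at about (150,428) in the crop, close to the left rail. I'll check its bay y.

```bash
python3 - <<'E'
from h import *
o=np.array([403.3,-96.5]);c,s=np.cos(.178),np.sin(.178)
bay=lambda p:(round(c*(p[0]-o[0])+s*(p[1]-o[1]),1),round(-s*(p[0]-o[0])+c*(p[1]-o[1]),1))
f=lambda u,z:bay(plane('scene',np.array(u)/3+[189.7,149.7],z))
for n,u,z in [('tray -x-y',(140,428),50),('tray +x-y',(283,511),50),('tray -x+y',(310,250),50),('railA kink mid',(132,435),56),('railA kink inner',(142,432),56),('railA fl',(170,500),56)]: print(n,f(u,z))
print(bay(r.observe()['tcp_pos']))
E
```

```text
tray -x-y (np.float64(60.5), np.float64(-100.8))
tray +x-y (np.float64(183.1), np.float64(-97.8))
tray -x+y (np.float64(58.4), np.float64(98.1))
railA kink mid (np.float64(63.3), np.float64(-111.1))
railA kink inner (np.float64(67.3), np.float64(-105.3))
railA fl (np.float64(118.8), np.float64(-136.4))
(np.float64(192.9), np.float64(2.0))
```

Centred to within 2 mm, and drag force is about 4.2 N. The far lip must travel 53–83 mm more, so I advance 42 mm and then creep.

Emit:
servo_tool(targets=[[-0.5,0,0,0,0,0],[-1.1,-0.01,0,0,0,0],[-1.7,-0.02,0,0,0,0],[-2.3,-0.03,0,0,0,0],[-2.9,-0.04,0,0,0,0],[-3.5,-0.05,0,0,0,0],[-4.0,-0.06,0,0,0,0],[-4.2,-0.06,0,0,0,0]])

```text
clock: 4.63
tcp_pos: [552.1, -67.7, 31.8]
tcp_rot: [0.995, 0.096, -0.0, -0.0]
ft_force: [4.6, -0.3, 0.8]
gripper_width: 50.1
grip_force: 2.4
```

Emit:
servo_tool(targets=[[-0.12,0,0,0,0,0],[-0.24,0,0,0,0,0],[-0.36,0,0,0,0,0],[-0.48,0,0,0,0,0],[-0.6,-0.01,0,0,0,0],[-0.72,-0.01,0,0,0,0],[-0.84,-0.01,0,0,0,0],[-0.96,-0.01,0,0,0,0]])

```text
clock: 5.3
tcp_pos: [543.3, -69.3, 31.7]
tcp_rot: [0.995, 0.096, -0.0, -0.0]
ft_force: [5.3, 1.1, 1.6]
gripper_width: 50.1
grip_force: 2.7
```

Emit:
servo_tool(targets=[[-0.08,0,0,0,0,0],[-0.16,0,0,0,0,0],[-0.24,0,0,0,0,0],[-0.32,0,0,0,0,0],[-0.4,-0.01,0,0,0,0],[-0.48,-0.01,0,0,0,0]])

```text
clock: 5.8
tcp_pos: [538.6, -70.2, 31.8]
tcp_rot: [0.995, 0.096, 0.0, -0.0]
ft_force: [4.7, 1.2, 1.7]
gripper_width: 49.9
grip_force: 2.7
```

Emit:
servo_tool(targets=[[-0.08,0,0,0,0,0],[-0.16,0,0,0,0,0],[-0.24,0,0,0,0,0],[-0.32,0,0,0,0,0]])

```text
clock: 6.13
tcp_pos: [535.4, -70.7, 31.7]
tcp_rot: [0.995, 0.096, -0.0, -0.0]
ft_force: [5.7, 2.0, 2.5]
gripper_width: 50.1
grip_force: 2.7
```

Emit:
servo_tool(targets=[[-0.08,0,0,0,0,0],[-0.16,0,0,0,0,0],[-0.24,0,0,0,0,0],[-0.32,0,0,0,0,0]])

```text
clock: 6.47
tcp_pos: [532.2, -71.3, 31.7]
tcp_rot: [0.995, 0.096, -0.0, -0.0]
ft_force: [5.1, 1.0, 1.4]
gripper_width: 50.0
grip_force: 2.7
```

Emit:
servo_tool(targets=[[-0.08,0,0,0,0,0],[-0.16,0,0,0,0,0],[-0.24,0,0,0,0,0],[-0.32,0,0,0,0,0]])

```text
clock: 6.8
tcp_pos: [529.1, -71.9, 31.7]
tcp_rot: [0.995, 0.096, -0.0, -0.0]
ft_force: [5.5, 1.1, 1.8]
gripper_width: 49.9
grip_force: 2.7
```

Emit:
servo_tool(targets=[[-0.08,0,0,0,0,0],[-0.16,0,0,0,0,0],[-0.24,0,0,0,0,0],[-0.32,0,0,0,0,0]])

```text
clock: 7.13
tcp_pos: [525.9, -72.6, 31.7]
tcp_rot: [0.995, 0.096, -0.0, -0.0]
ft_force: [4.3, 1.0, 1.4]
gripper_width: 50.0
grip_force: 2.7
```

Emit:
servo_tool(targets=[[-0.08,0,0,0,0,0],[-0.16,0,0,0,0,0],[-0.24,0,0,0,0,0],[-0.32,0,0,0,0,0]])

```text
clock: 7.47
tcp_pos: [522.8, -73.2, 31.8]
tcp_rot: [0.995, 0.096, -0.0, -0.0]
ft_force: [5.9, 1.2, 1.1]
gripper_width: 50.0
grip_force: 2.7
```

Emit:
servo_tool(targets=[[-0.08,0,0,0,0,0],[-0.16,0,0,0,0,0],[-0.24,0,0,0,0,0],[-0.32,0,0,0,0,0]])

```text
clock: 7.8
tcp_pos: [519.6, -73.8, 31.7]
tcp_rot: [0.995, 0.096, -0.0, -0.0]
ft_force: [4.8, 0.3, 1.8]
gripper_width: 50.0
grip_force: 2.7
```

Emit:
servo_tool(targets=[[-0.08,0,0,0,0,0],[-0.16,0,0,0,0,0],[-0.24,0,0,0,0,0],[-0.32,0,0,0,0,0]])

```text
clock: 8.13
tcp_pos: [516.5, -74.4, 31.7]
tcp_rot: [0.995, 0.096, -0.0, -0.0]
ft_force: [5.0, 1.0, 1.8]
gripper_width: 50.1
grip_force: 2.7
```

Emit:
servo_tool(targets=[[-0.08,0,0,0,0,0],[-0.16,0,0,0,0,0],[-0.24,0,0,0,0,0]])

```text
clock: 8.38
tcp_pos: [514.3, -74.9, 31.8]
tcp_rot: [0.995, 0.096, 0.0, -0.0]
ft_force: [6.7, 0.7, 0.3]
gripper_width: 50.3
grip_force: 3.6
```

Emit:
servo_tool(targets=[[-0.08,0,0,0,0,0],[-0.16,0,0,0,0,0],[-0.24,0,0,0,0,0]])

```text
clock: 8.63
tcp_pos: [513.8, -76.0, 32.3]
tcp_rot: [0.995, 0.096, 0.002, 0.001]
ft_force: [12.5, -0.9, -3.0]
gripper_width: 50.0
grip_force: 5.9
```

The stop is met. One more small step, then hold.

Emit:
servo_tool(targets=[[-0.07,0,0,0,0,0],[-0.07,0,0,0,0,0],[-0.07,0,0,0,0,0]])

```text
clock: 8.88
tcp_pos: [513.6, -76.4, 32.6]
tcp_rot: [0.995, 0.096, 0.003, 0.001]
ft_force: [11.4, -1.1, -2.3]
gripper_width: 50.6
grip_force: 5.8
```

Emit:
servo_tool(targets=[[-0.05,0,0,0,0,0],[-0.1,0,0,0,0,0],[-0.1,0,0,0,0,0],[-0.1,0,0,0,0,0]])

```text
clock: 9.22
tcp_pos: [513.6, -76.7, 32.9]
tcp_rot: [0.995, 0.095, 0.004, 0.001]
ft_force: [14.0, -0.4, -2.6]
gripper_width: 49.9
grip_force: 7.0
```

Emit:
servo_tool(targets=[[-0.05,0,0,0,0,0],[-0.05,0,0,0,0,0],[-0.05,0,0,0,0,0],[-0.05,0,0,0,0,0],[-0.05,0,0,0,0,0],[-0.05,0,0,0,0,0],[-0.05,0,0,0,0,0]])

```text
clock: 9.8
tcp_pos: [513.6, -76.8, 33.1]
tcp_rot: [0.995, 0.095, 0.004, 0.001]
ft_force: [15.1, -0.8, -3.6]
gripper_width: 49.7
grip_force: 7.6
```

Total 14.7 N along the bay, minus about 5 N drag, is about 10 N on the stop. Hold it there, then back off.

Emit:
servo_tool(targets=[[0,0,0,0,0,0],[0,0,0,0,0,0],[0,0,0,0,0,0],[0,0,0,0,0,0],[0,0,0,0,0,0],[0,0,0,0,0,0],[0,0,0,0,0,0],[0,0,0,0,0,0]])

```text
clock: 10.47
tcp_pos: [513.6, -76.7, 33.1]
tcp_rot: [0.995, 0.095, 0.004, 0.001]
ft_force: [14.8, -0.1, -2.8]
gripper_width: 50.1
grip_force: 7.6
```

Emit:
servo_tool(targets=[[0,0,0,0,0,0],[0,0,0,0,0,0],[0,0,0,0,0,0],[0,0,0,0,0,0],[0,0,0,0,0,0],[0,0,0,0,0,0],[0,0,0,0,0,0],[0,0,0,0,0,0]])

```text
clock: 11.13
tcp_pos: [513.5, -76.7, 33.1]
tcp_rot: [0.995, 0.095, 0.004, 0.001]
ft_force: [15.7, -0.1, -4.7]
gripper_width: 50.0
grip_force: 7.6
```

Emit:
servo_tool(targets=[[0.2,0,0,0,0,0],[0.5,0,0,0,0,0],[1,0,0,0,0,0],[1.6,0,0,0,0,0],[2.2,0,0,0,0,0],[2.6,0,0,0,0,0],[2.8,0,0,0,0,0]], gripper=5)

```text
clock: 11.72
tcp_pos: [537.0, -70.1, 31.2]
tcp_rot: [0.995, 0.096, -0.001, -0.0]
ft_force: [0.5, 0.5, -1.1]
gripper_width: 49.7
grip_force: 0.0
```

The tray is home, with the far lip at bay x of about 102 mm. Next: rise, close the fingers, turn for the latch and verify the bar.

Emit:
servo_tool(targets=[[0.3,0,-1.5,0,0,0],[0.5,0,-3.5,0,0,5],[0.5,0,-5.5,0,0,10],[0.5,0,-7.5,0,0,15],[0.5,0,-9,0,0,19],[0.5,0,-10,0,0,19],[0.5,0,-10,0,0,19]], gripper=0)

```text
clock: 12.3
tcp_pos: [543.2, -69.8, 133.9]
tcp_rot: [0.998, -0.068, 0.001, 0.0]
ft_force: [0.5, -0.2, 0.0]
gripper_width: 0.4
grip_force: 0.0
```

```bash
cat >> h.py <<'E'
from scipy.spatial.transform import Rotation as R
piv=np.array([518.8,81.8])
def finger(th,rho=97,off=20):
    f=.178-th; return piv+rho*np.array([np.cos(f),np.sin(f)])-off*np.array([np.sin(f),-np.cos(f)])
def rel(x,y,z):
    s=r.observe(); M=R.from_quat(s['tcp_rot']).as_matrix()
    return np.round((M.T@(np.array([x,y,z])-s['tcp_pos']))/10,2)
E
python3 - <<'E'
from h import *
import cv2,pickle
np.set_printoptions(precision=2,suppress=True)
s=r.observe(); print(s['tcp_pos'],s['tcp_rot'],s['gripper_width'])
for u in [(350.7,212.9),(308,211)]: print('patch',plane('scene',u,12))
print('start above',rel(*finger(-.43,97,38),130))
for t in np.arange(-.4,1.91,.1): print(round(t,1),finger(t),rel(*finger(t),s['tcp_pos'][2])-rel(*finger(-.43,97,38),s['tcp_pos'][2]))
im=r.camera('side'); cv2.imwrite('pics/si3.png',im[:,:,::-1])
a=r.camera('scene')[170:330,190:440]; cv2.imwrite('pics/s3.png',cv2.resize(a,None,fx=3,fy=3,interpolation=cv2.INTER_CUBIC)[:,:,::-1])
E
```

```text
[543.21 -69.79 133.93] [ 1.   -0.07  0.    0.  ] 0.4423223526936965
patch [469.59 177.17  12.  ]
patch [390.   107.88  12.  ]
start above [  0.07 -24.05   0.39]
-0.4 [589.12 151.55] [1.46 1.5  0.01]
-0.3 [595.73 144.18] [2.22 2.14 0.01]
-0.2 [601.57 136.19] [2.9  2.85 0.01]
-0.1 [606.59 127.65] [3.52 3.63 0.02]
-0.0 [610.73 118.66] [4.05 4.46 0.02]
0.1 [613.95 109.3 ] [4.5  5.34 0.02]
0.2 [616.22  99.66] [4.85 6.27 0.02]
0.3 [617.51  89.85] [5.11 7.22 0.02]
0.4 [617.82  79.95] [5.28 8.2  0.02]
0.5 [617.14  70.08] [5.35 9.19 0.02]
0.6 [615.48  60.32] [ 5.32 10.18  0.02]
0.7 [612.85  50.77] [ 5.19 11.16  0.02]
0.8 [609.29  41.54] [ 4.96 12.12  0.02]
0.9 [604.81  32.7 ] [ 4.64 13.06  0.02]
1.0 [599.48  24.36] [ 4.22 13.96  0.02]
1.1 [593.35  16.59] [ 3.72 14.81  0.02]
1.2 [586.46   9.48] [ 3.13 15.61  0.02]
1.3 [578.91   3.08] [ 2.47 16.34  0.02]
1.4 [570.75  -2.52] [ 1.74 17.01  0.01]
1.5 [562.07  -7.29] [ 0.95 17.6   0.01]
1.6 [552.96 -11.16] [ 0.1  18.11  0.01]
1.7 [543.51 -14.11] [-0.8  18.53  0.01]
1.8 [533.81 -16.1 ] [-1.73 18.86  0.  ]
1.9 [523.96 -17.11] [-2.7  19.09  0.  ]
```

View pics/s3.png

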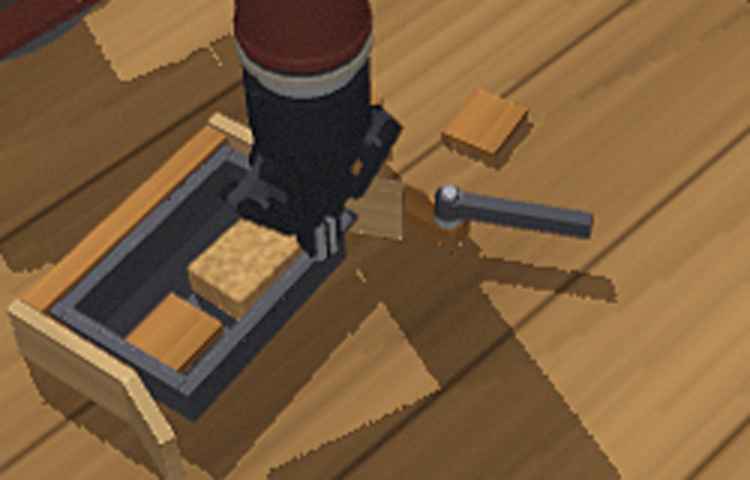

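The tray sits on the stop with its contents in it. The bar is unmoved, from (450,195) to (590,225) in the crop. I move over to the bar's outer side.

Emit:
servo_tool(targets=[[0,-2,0,0,0,0],[0,-5.5,0,0,0,0],[0,-9,0,0,0,0],[0,-12.5,0,0,0,0],[0,-16,0,0,0,0],[0,-19.5,0,0,0,0],[0,-22.5,0,0,0,0],[0.1,-24,0,0,0,0]])

```text
clock: 13.07
tcp_pos: [574.6, 171.4, 129.6]
tcp_rot: [0.998, -0.068, -0.002, -0.0]
ft_force: [0.3, -0.3, -0.6]
gripper_width: -0.2
grip_force: 0.0
```

Emit:
servo_tool(targets=[[0,0,1.5,0,0,0],[0,0,4,0,0,0],[0,0,6.5,0,0,0],[0,0,8.5,0,0,0],[0,0,10,0,0,0],[0,0,10.4,0,0,0],[0,0,10.4,0,0,0]])

```text
clock: 13.65
tcp_pos: [573.7, 167.4, 24.8]
tcp_rot: [0.998, -0.069, -0.003, 0.0]
ft_force: [1.2, 0.1, 0.1]
gripper_width: 0.1
grip_force: 0.0
```

```bash
python3 - <<'E'
from h import *
s=r.observe(); print(s['tcp_pos'],s['ft_force'],finger(-.43,97,38))
for t in [-.5,-.4,-.3,-.2,-.1,0,.1,.2]: print(t,rel(*finger(t),30))
E
```

```text
[573.67400732 167.35941535  24.81696067] [1.22801077 0.07146983 0.14663663] [576.71020819 168.39912117]
-0.5 [ 0.93  0.79 -0.52]
-0.4 [ 1.74  1.35 -0.53]
-0.3 [ 2.5   1.99 -0.53]
-0.2 [ 3.19  2.7  -0.53]
-0.1 [ 3.81  3.48 -0.54]
0 [ 4.34  4.31 -0.54]
0.1 [ 4.79  5.19 -0.54]
0.2 [ 5.15  6.12 -0.54]
```

Emit:
servo_tool(targets=[[0.5,0.4,-0.2,0,0,0],[1.0,0.8,-0.3,0,0,0],[1.7,1.3,-0.3,0,0,0],[2.5,2.0,-0.3,0,0,0],[3.2,2.7,-0.3,0,0,0],[3.8,3.5,-0.3,0,0,0],[4.3,4.3,-0.3,0,0,0],[4.8,5.2,-0.3,0,0,0]])

```text
clock: 14.32
tcp_pos: [616.5, 109.0, 30.4]
tcp_rot: [0.998, -0.07, -0.001, -0.0]
ft_force: [-1.5, 0.9, 1.1]
gripper_width: 0.1
grip_force: 0.5
```

```bash
python3 - <<'E'
from h import *
s=r.observe(); print(s['tcp_pos'],s['ft_force'],finger(.1))
for t in np.arange(.2,1.21,.1): print(round(t,1),rel(*finger(t),30))
E
```

```text
[616.54428563 109.02548919  30.4372956 ] [-1.47080972  0.94311809  1.13241611] [613.94665693 109.29752125]
0.2 [0.1  0.93 0.04]
0.3 [0.36 1.89 0.04]
0.4 [0.53 2.86 0.04]
0.5 [0.6  3.85 0.04]
0.6 [0.57 4.84 0.04]
0.7 [0.44 5.82 0.04]
0.8 [0.22 6.78 0.04]
0.9 [-0.1   7.72  0.04]
1.0 [-0.51  8.62  0.04]
1.1 [-1.01  9.48  0.04]
1.2 [-1.6  10.28  0.04]
```

Emit:
servo_tool(targets=[[0.1,0.9,0,0,0,0],[0.3,1.9,0,0,0,0],[0.5,2.9,0,0,0,0],[0.6,3.9,0,0,0,0],[0.5,4.9,0,0,0,0],[0.4,5.8,0,0,0,0],[0.2,6.8,0,0,0,0],[-0.1,7.7,0,0,0,0]])

```text
clock: 14.98
tcp_pos: [604.2, 32.9, 30.5]
tcp_rot: [0.998, -0.07, -0.0, -0.0]
ft_force: [-0.1, 1.3, 0.1]
gripper_width: -0.0
grip_force: 0.6
```

```bash
python3 - <<'E'
from h import *
s=r.observe(); print(s['tcp_pos'],s['ft_force'],finger(.9))
for t in np.arange(1,1.91,.1): print(round(t,1),rel(*finger(t),30))
E
```

```text
[604.18189572  32.90903349  30.49965528] [-0.08220021  1.25714503  0.08471998] [604.81482861  32.70367367]
1.0 [-0.35  0.91  0.05]
1.1 [-0.85  1.77  0.05]
1.2 [-1.43  2.57  0.05]
1.3 [-2.09  3.3   0.05]
1.4 [-2.82  3.97  0.05]
1.5 [-3.61  4.57  0.05]
1.6 [-4.46  5.08  0.05]
1.7 [-5.36  5.5   0.05]
1.8 [-6.29  5.83  0.05]
1.9 [-7.25  6.07  0.05]
```

Emit:
servo_tool(targets=[[-0.3,0.9,0,0,0,0],[-0.8,1.8,0,0,0,0],[-1.4,2.6,0,0,0,0],[-2.1,3.3,0,0,0,0],[-2.8,4.0,0,0,0,0],[-3.4,4.4,0,0,0,0],[-4.0,4.8,0,0,0,0],[-4.4,5.1,0,0,0,0]])

```text
clock: 15.65
tcp_pos: [552.9, -10.8, 30.5]
tcp_rot: [0.998, -0.07, -0.001, -0.0]
ft_force: [0.7, 0.6, -0.1]
gripper_width: -0.0
grip_force: 0.5
```

Emit:
servo_tool(targets=[[-0.25,0.11,0,0,0,0],[-0.5,0.22,0,0,0,0],[-0.75,0.33,0,0,0,0],[-1.0,0.42,0,0,0,0],[-1.2,0.49,0,0,0,0]])

```text
clock: 16.07
tcp_pos: [541.2, -13.6, 30.5]
tcp_rot: [0.998, -0.069, -0.0, -0.0]
ft_force: [1.1, -0.1, -0.2]
gripper_width: 0.3
grip_force: 0.4
```

```bash
python3 - <<'E'
from h import *
s=r.observe(); print(s['tcp_pos'],s['ft_force'])
for t in [1.7,1.8,1.9,2]: print(t,rel(*finger(t),30))
E
```

```text
[541.18833485 -13.64296268  30.53727041] [ 1.10047302 -0.10905619 -0.15229847]
1.7 [0.24 0.01 0.05]
1.8 [-0.7   0.35  0.05]
1.9 [-1.66  0.58  0.06]
2 [-2.64  0.72  0.06]
```

Now creep: about 1 mm per row.

Emit:
servo_tool(targets=[[-0.1,0.04,0,0,0,0],[-0.2,0.08,0,0,0,0],[-0.3,0.12,0,0,0,0],[-0.4,0.16,0,0,0,0],[-0.5,0.2,0,0,0,0]])

```text
clock: 16.48
tcp_pos: [536.0, -15.0, 30.5]
tcp_rot: [0.998, -0.069, -0.001, -0.0]
ft_force: [1.1, 1.5, -0.5]
gripper_width: -0.2
grip_force: 0.4
```

Emit:
servo_tool(targets=[[-0.1,0.03,0,0,0,0],[-0.2,0.06,0,0,0,0],[-0.3,0.09,0,0,0,0],[-0.4,0.12,0,0,0,0]])

```text
clock: 16.82
tcp_pos: [531.8, -15.6, 30.5]
tcp_rot: [0.998, -0.07, -0.001, -0.0]
ft_force: [0.5, 0.5, -0.6]
gripper_width: -0.1
grip_force: 0.4
```

Emit:
servo_tool(targets=[[-0.08,0.02,0,0,0,0],[-0.16,0.04,0,0,0,0],[-0.24,0.06,0,0,0,0]])

```text
clock: 17.07
tcp_pos: [529.4, -15.9, 30.5]
tcp_rot: [0.998, -0.07, -0.001, -0.0]
ft_force: [1.4, 0.5, 0.0]
gripper_width: 0.0
grip_force: 0.4
```

Emit:
servo_tool(targets=[[-0.08,0.02,0,0,0,0],[-0.16,0.03,0,0,0,0],[-0.24,0.05,0,0,0,0]])

```text
clock: 17.32
tcp_pos: [526.9, -16.0, 30.5]
tcp_rot: [0.998, -0.069, -0.001, -0.0]
ft_force: [0.7, 0.8, -0.7]
gripper_width: 0.1
grip_force: 0.4
```

Emit:
servo_tool(targets=[[-0.08,0.02,0,0,0,0],[-0.16,0.03,0,0,0,0],[-0.24,0.05,0,0,0,0]])

```text
clock: 17.57
tcp_pos: [524.5, -16.2, 30.5]
tcp_rot: [0.998, -0.07, -0.0, -0.0]
ft_force: [0.8, -0.1, 0.2]
gripper_width: -0.0
grip_force: 0.4
```

Emit:
servo_tool(targets=[[-0.08,0.01,0,0,0,0],[-0.16,0.02,0,0,0,0],[-0.24,0.03,0,0,0,0]])

```text
clock: 17.82
tcp_pos: [522.1, -16.1, 30.5]
tcp_rot: [0.998, -0.069, -0.0, -0.0]
ft_force: [1.0, 0.5, 0.1]
gripper_width: 0.2
grip_force: 0.4
```

Emit:
servo_tool(targets=[[-0.08,0.01,0,0,0,0],[-0.16,0.02,0,0,0,0]])

```text
clock: 17.98
tcp_pos: [520.5, -16.1, 30.5]
tcp_rot: [0.998, -0.07, -0.0, -0.0]
ft_force: [0.8, 0.3, 1.0]
gripper_width: -0.2
grip_force: 0.7
```

Emit:
servo_tool(targets=[[-0.08,0.01,0,0,0,0],[-0.16,0.02,0,0,0,0]])

```text
clock: 18.15
tcp_pos: [519.9, -16.2, 30.7]
tcp_rot: [0.998, -0.07, 0.001, -0.0]
ft_force: [7.1, 1.1, -5.2]
gripper_width: 0.4
grip_force: 3.4
```

Emit:
servo_tool(targets=[[-0.08,0.01,0,0,0,0],[-0.16,0.02,0,0,0,0]])

```text
clock: 18.32
tcp_pos: [519.7, -16.3, 31.0]
tcp_rot: [0.998, -0.07, 0.002, -0.0]
ft_force: [11.1, 0.9, -8.7]
gripper_width: -0.2
grip_force: 5.4
```

Contact, about 11 N at the finger (roughly 10 N at the lip). Hold for over a second.

Emit:
servo_tool(targets=[[0,0,0,0,0,0],[0,0,0,0,0,0],[0,0,0,0,0,0],[0,0,0,0,0,0],[0,0,0,0,0,0],[0,0,0,0,0,0],[0,0,0,0,0,0]])

```text
clock: 18.9
tcp_pos: [519.6, -16.3, 31.0]
tcp_rot: [0.998, -0.07, 0.002, -0.0]
ft_force: [9.1, -0.0, -6.1]
gripper_width: 0.1
grip_force: 4.5
```

Emit:
servo_tool(targets=[[0,0,0,0,0,0],[0,0,0,0,0,0],[0,0,0,0,0,0],[0,0,0,0,0,0],[0,0,0,0,0,0],[0,0,0,0,0,0],[0,0,0,0,0,0],[0,0,0,0,0,0]])

```text
clock: 19.57
tcp_pos: [519.7, -16.3, 31.0]
tcp_rot: [0.998, -0.07, 0.002, -0.0]
ft_force: [9.1, 0.6, -6.0]
gripper_width: 0.4
grip_force: 4.5
```

Emit:
servo_tool(targets=[[0.2,0,0,0,0,0],[0.4,0,0,0,0,0],[0.8,0,0,0,0,0],[1.4,0,0,0,0,0],[2.2,0,0,0,0,0],[3,0,0,0,0,0],[3.5,0,0,0,0,0],[3.5,0,0,0,0,0]])

```text
clock: 20.23
tcp_pos: [553.5, -21.3, 30.7]
tcp_rot: [0.998, -0.07, 0.0, -0.0]
ft_force: [-0.1, 0.5, -0.9]
gripper_width: -0.1
grip_force: 0.0
```

Emit:
servo_tool(targets=[[0,0,-2,0,0,0],[1,0,-5,0,0,0],[3,0,-9,0,0,0],[6,0,-13,0,0,0],[9,0,-16,0,0,0],[12,0,-18,0,0,0],[14,0,-18,0,0,0],[14,0,-18,0,0,0]])

```text
clock: 20.9
tcp_pos: [695.5, -41.5, 213.1]
tcp_rot: [0.998, -0.07, 0.003, 0.0]
ft_force: [-0.5, 0.3, -0.1]
gripper_width: 0.0
grip_force: 0.0
```

```bash
python3 - <<'E'
from h import *
import cv2
a=r.camera('scene')[170:330,190:440]; cv2.imwrite('pics/s4.png',cv2.resize(a,None,fx=3,fy=3,interpolation=cv2.INTER_CUBIC)[:,:,::-1])
E
```

```text
(no output)
```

View pics/s4.png

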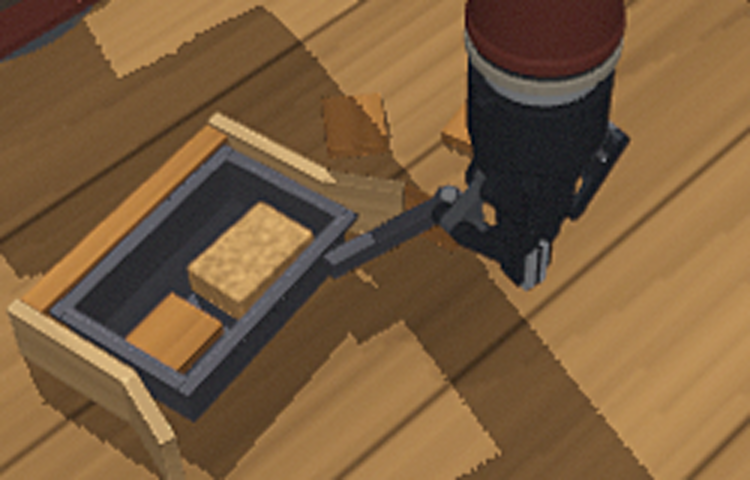

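The bar lies across behind the tray and against the lip (end at about (335,262)), and the contents are in place. However, the hold had settled to about 9 N at the finger, which is somewhat under 10 N at the lip. There is ample time, so I'll press once more, slightly firmer.

Emit:
servo_tool(targets=[[-2,0,1,0,0,0],[-5,0,3,0,0,0],[-8,0,6,0,0,0],[-11,0,10,0,0,0],[-13,0.2,14,0,0,0],[-14,0.3,17,0,0,0],[-14,0.3,18,0,0,0],[-14,0.3,18,0,0,0]])

```text
clock: 21.62
tcp_pos: [546.4, -22.9, 26.1]
tcp_rot: [0.998, -0.07, -0.005, -0.001]
ft_force: [0.0, 1.0, 0.2]
gripper_width: 0.2
grip_force: 0.0
```

Emit:
servo_tool(targets=[[-0.5,0,0,0,0,0],[-1.1,0,0,0,0,0],[-1.7,0,0,0,0,0],[-2.2,0,0,0,0,0],[-2.6,0,0,0,0,0],[-2.8,0,0,0,0,0],[-3.0,0,0,0,0,0],[-3.1,0,0,0,0,0]])

```text
clock: 22.28
tcp_pos: [520.8, -19.6, 30.8]
tcp_rot: [0.998, -0.069, -0.0, -0.0]
ft_force: [-0.4, 0.2, -0.3]
gripper_width: -0.4
grip_force: 0.0
```

Emit:
servo_tool(targets=[[-0.08,0,0,0,0,0],[-0.16,0,0,0,0,0],[-0.24,0,0,0,0,0],[-0.32,0,0,0,0,0],[-0.36,0,0,0,0,0],[-0.36,0,0,0,0,0]])

```text
clock: 22.78
tcp_pos: [519.2, -19.4, 30.8]
tcp_rot: [0.998, -0.07, 0.002, -0.0]
ft_force: [6.7, -0.4, -6.8]
gripper_width: -0.0
grip_force: 3.7
```

Emit:
servo_tool(targets=[[-0.08,0,0,0,0,0],[-0.14,0,0,0,0,0],[-0.14,0,0,0,0,0],[-0.14,0,0,0,0,0]])

```text
clock: 23.12
tcp_pos: [518.9, -19.5, 31.1]
tcp_rot: [0.998, -0.07, 0.003, 0.0]
ft_force: [12.1, -0.8, -8.6]
gripper_width: 0.2
grip_force: 5.4
```

Emit:
servo_tool(targets=[[-0.02,0,0,0,0,0],[-0.02,0,0,0,0,0],[-0.02,0,0,0,0,0],[-0.02,0,0,0,0,0],[-0.02,0,0,0,0,0],[-0.02,0,0,0,0,0],[-0.02,0,0,0,0,0],[-0.02,0,0,0,0,0]])

```text
clock: 23.78
tcp_pos: [518.9, -19.5, 31.1]
tcp_rot: [0.998, -0.07, 0.003, 0.0]
ft_force: [10.6, -1.2, -8.9]
gripper_width: 0.2
grip_force: 5.7
```

Emit:
servo_tool(targets=[[0,0,0,0,0,0],[0,0,0,0,0,0],[0,0,0,0,0,0],[0,0,0,0,0,0],[0,0,0,0,0,0],[0,0,0,0,0,0],[0,0,0,0,0,0],[0,0,0,0,0,0]])

```text
clock: 24.45
tcp_pos: [518.9, -19.5, 31.1]
tcp_rot: [0.998, -0.07, 0.003, 0.0]
ft_force: [11.1, -1.3, -8.9]
gripper_width: 0.0
grip_force: 5.7
```

Emit:
servo_tool(targets=[[0.2,0,0,0,0,0],[0.4,0,0,0,0,0],[0.8,0,0,0,0,0],[1.4,0,0,0,0,0],[2.2,0,0,0,0,0],[3,0,0,0,0,0],[3.5,0,0,0,0,0],[3.5,0,0,0,0,0]])

```text
clock: 25.12
tcp_pos: [551.9, -24.1, 30.7]
tcp_rot: [0.998, -0.07, 0.0, -0.0]
ft_force: [0.4, -0.3, -0.0]
gripper_width: 0.2
grip_force: 0.0
```

Emit:
servo_tool(targets=[[0,0,-2,0,0,0],[1,0,-5,0,0,0],[3,0,-9,0,0,0],[6,0,-13,0,0,0],[9,0,-16,0,0,0],[12,0,-18,0,0,0],[14,0,-18,0,0,0],[14,0,-18,0,0,0]])

```text
clock: 25.78
tcp_pos: [693.9, -44.3, 213.2]
tcp_rot: [0.998, -0.07, 0.003, 0.0]
ft_force: [-0.1, -0.2, -1.1]
gripper_width: 0.3
grip_force: 0.0
```

```bash
python3 - <<'E'
from h import *
import cv2
a=r.camera('scene')[170:330,190:440]; b=cv2.resize(a,None,fx=3,fy=3,interpolation=cv2.INTER_CUBIC)[:,:,::-1]; cv2.imwrite('pics/s5.png',b)
o=cv2.imread('pics/s4.png'); print(np.abs(b.astype(int)-o)[100:,:420].mean())
E
```

```text
1.5238930659983292
```

View pics/s5.png

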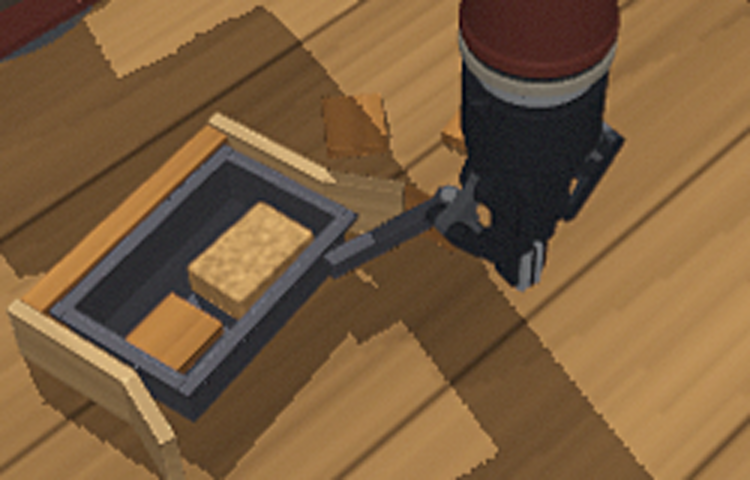

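The tray is on the stop, the bar end rests on the lip at about (333,262) in the crop, the contents are in, and the arm is clear.

```bash
python3 -c "
from workcell import r
print(r.hand_in())"
```

```text
the job is handed in; nothing more can be done
None
```

The tray was dragged to the stop and held at about 10 N, the turn-button was pressed on the far lip at about 10 N and left there, and the job was handed in at about 26 s. I pressed the button twice because the first press settled at about 9 N.

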